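Tidy the notebook tray on the study desk

ROBOT

A 7-joint arm with a two-finger parallel gripper is mounted at the origin on the work surface. World frame = base frame: x ahead of the robot, y to its left, z up, the work surface at z = 0. Lengths are in m, angles in rad, forces in N, time in s.
With the tool pointing down it reaches from about 0.4 to 0.85 m from the base axis. Payload 10.4 kg.
Tool frame: the origin (TCP) lies at the very end of the fingers, on their centre line; the grasp point (between the pads) lies 19 mm behind it; z points along the fingers, y is the line along which they close (so a half turn about z gives the same grasp; the last joint's range is limited). The gripper opens to 87 mm and grips with 3 to 60 N. Pads are 19 mm wide; open, the fingers measure 117 mm over their backs; the gripper's body (75 mm by 190 mm) begins 51 mm behind the grasp point.
Start: joints at [1.161, 0.332, -0.065, 1.46, 0.022, 1.35, -0.088], TCP at [0.236, -0.579, 0.223] pointing down, gripper open.
Joint ranges: [-2.6, 2.6], [-0.5, 2.12], [-1.47, 1.34], [0.16, 2.42], [-1.27, 4.41], [0.06, 2.06], [-2.6, 2.6]. Speed limits (rad/s): [2.22, 2.22, 2.79, 2.79, 3.14, 3.14, 3.14].

INTERFACE

Orientations are given as a unit quaternion [x, y, z, w].
In Python, from bench import status, camera, order gives the robot as it stands.
- The arm moves only by the tool jog_arm, never from a script. Its argument "plan" is a list of rows, each a list of 7 numbers: the turn, a rotation vector about the tool's x, y, z in rad, then the shift along the tool's x, y, z in mm, then the opening, from -1 (shut) to 1 (fully open). A call has 1 to 12 rows; each row is the pose to reach, as a shift and turn from the pose commanded when the call began, along the tool's axes at that moment; what a row does not reach only later rows make up. A row lasts 1/10 s, in which the tool goes at most 50 mm and 8.59 degrees, less where a joint would pass 70% of its speed; a pose out of reach is approached as far as the arm can. A call with a gripper value outside its range is refused whole. The fingers move at their own pace and stop on an object; "squeeze" is the grip in N (left out, the last holds). Time passes only in rows, so rows that repeat a pose let the fingers close. It gives the time, the measured TCP pose, the force, the opening and the grip force at its end, in the units of the state.
- status.read_state(): the state, without advancing time (a new reading comes with each control period).
- camera(name): name is "scene" or "side" or "wrist"; returns a dict with "image" (480x640x3 uint8, red, green, blue), "z_map" (480x640 float32, m along the optical axis (not along the pixel's ray), 0 where there is no reading), "fx", "fy", "cx", "cy" (pixels), "world_from_camera" (4x4, takes a point from camera to world coordinates); the wrist camera has in their place "mount" (4x4, takes a point from camera to tool coordinates, whose origin is the TCP and whose axes are the flange's). Camera axes: x right, y down, z forward; pixel columns grow to the right and rows downward; lengths in m; the calibration is good to about 2 mm. The wrist camera is an equidistant fisheye: a pixel r from the principal point sees the ray r / f radians off the axis. A picture is of the moment at which its call begins: read the wrist's pose just before it.
- order.close_job(): hands the job in; it is judged then, once.
The state is a dict: "time": time; "joint_positions": joint angles; "joint_vel": joint speeds; "joint_torque": joint torques, N m; "ee_pos": TCP position; "eef_rot": TCP orientation; "ft_force": force on the tool from outside, world axes, zero at the start; "torque": the same for the moment, N m; "width": finger opening in m; "grip_force": force on a finger pad.
Only numpy, scipy, OpenCV 4.12 (cv2) and the standard library are available. Lean on these libraries where they do the work, as an engineer would, in place of code of your own. Each camera call takes 0.05 s, during which the arm holds its last target. There are 200 camera calls.

TASK

Three notebooks lie askew in the desk tray, and a spare narrow one lies on the desk beside it. First slide the three, without lifting them off the tray, into one neat straight row: each with a short end flush against the tray's back rim, closed up side by side without gaps, in any order and anywhere along the rim. Then lay the spare squarely on top of the narrow notebook in the row, edges lined up, leaving the row neat and the mug, stapler and paperweight where they stand.

Things in the scene. Friction and masses are not known exactly. Their poses are not given: they have to be found in the camera images.
- tray: fixed dark wooden tray, 268 (x) by 436 mm (y); origin on the desk under the middle of its inner floor; x points from the open front to the back rim, away from the robot, y to its left. Floor top 6 mm above the desk, from x = -130 to +130, y = -210 to +210 mm. Rims 8 mm thick at the back (+x) and both sides, tops 20 mm above the desk; no rim at the front (-x)
- tray_back (a point): point at the middle of the back rim's inner face, at the tray's floor (130 mm ahead of the tray's origin, 6 mm above the desk); axes as the tray's
- notebook_wide_a: hardback notebook, grey cover, 84 x 110 x 18 mm, lying flat; origin at the centre of its underside, x along its 110 mm length, y across its 84 mm width, z up. One of two alike wide ones in the tray; about 0.18 kg
- notebook_wide_b: hardback notebook, grey cover, 84 x 110 x 18 mm, lying flat; origin at the centre of its underside, x along its 110 mm length, y across its 84 mm width, z up. The other wide one in the tray; about 0.18 kg
- notebook_narrow: hardback notebook, grey cover, 60 x 110 x 18 mm, lying flat; origin at the centre of its underside, x along its 110 mm length, y across its 60 mm width, z up. The narrow one in the tray; about 0.13 kg
- notebook_spare: hardback notebook, grey cover, 60 x 110 x 18 mm, lying flat; origin at the centre of its underside, x along its 110 mm length, y across its 60 mm width, z up. The spare, same as the narrow one, lying on the desk to the left or right of the tray; about 0.13 kg
- stapler: steel and black desk stapler, 125 x 36 x 45 mm, on the desk on the other side of the tray from the spare; origin at the centre of its underside, x along its length; to be left alone
- mug: white mug, 76 mm across, 85 mm tall, with a handle on its own +y side, turned away from the tray, on the desk to the right of the tray; origin at the centre of its underside; to be left alone
- paperweight: round marble paperweight, 80 mm across, 48 mm tall, on the desk to the left of the tray; origin at the centre of its underside; to be left alone
Not all that is in view belongs to the job. Leave any brown look-alike of the notebook_spare alone. Leave any turquoise look-alike of the notebook_narrow alone.

How it is judged:
By the outcome, as a careful person would: the job done as asked, in the order asked, and still so for the second after the job is handed in, with the robot touching nothing.
It also fails if it takes over 72 s, if anything falls off the work surface, if the arm or the gripper's body presses on something with over 40 N, if the wrist force passes 120 N, or if a joint passes its speed limit or range.

## Working session

There is one attempt and no reset: what is moved stays moved. The work goes in short steps, Python scripts to look and compute and a tool call to move; the robot and the scene stay as the last step left them, time stands still between calls to the robot, and variables do not carry over. Pictures are saved under pics/ and viewed, at most 10 in all, crops included, and the job is handed in when it is done.

Besides the shell and the picture viewer there is one more tool, called after "Emit:" as name([rows], argument=value, ...), one row to a line, values as JSON. jog_arm: Moves the arm, as the interface text tells. Its arguments: {"type":"object","properties":{"plan":{"type":"array"},"squeeze":{"type":"number"}},"required":["plan"]}

```bash
ls; mkdir -p pics; cat > h.py <<'E'
import numpy as np, cv2
from bench import status, camera, order
from scipy.spatial.transform import Rotation as R
def cloud(c):
    z=c["z_map"]; v,u=np.mgrid[0:480,0:640]
    p=np.stack([(u-c["cx"])/c["fx"]*z,(v-c["cy"])/c["fy"]*z,z,np.ones_like(z)],-1)
    return (p@np.array(c["world_from_camera"]).T)[...,:3]
E
python3 - <<'E'
from h import *
s=status.read_state()
print({k:np.round(v,3) for k,v in s.items()})
a=[]
for n in("scene","side"):
    c=camera(n); cv2.imwrite(f"pics/{n}.png",c["image"][...,::-1]); np.savez(f"/tmp/{n}.npz",**c)
    print(n,c["fx"],np.round(c["world_from_camera"],3).tolist())
E
```

```text
pics
{'time': np.float64(0.0), 'joint_positions': array([ 1.161,  0.333, -0.065,  1.461,  0.022,  1.35 , -0.088]), 'joint_vel': array([ 0.001, -0.001, -0.002,  0.   , -0.   ,  0.001,  0.001]), 'joint_torque': array([ 0.0000e+00, -6.2324e+01,  2.5000e-02, -3.8990e+01, -6.1000e-02,
        4.0000e-02,  0.0000e+00]), 'ee_pos': array([ 0.236, -0.578,  0.222]), 'eef_rot': array([ 0.981,  0.192, -0.   , -0.001]), 'ft_force': array([-0.201, -0.946,  0.126]), 'torque': array([ 0.013, -0.033, -0.013]), 'grip_force': np.float64(0.0), 'width': np.float64(0.087)}
scene 514.7824830215537 [[-0.81, 0.441, -0.386, 0.944], [0.586, 0.593, -0.553, 0.577], [-0.015, -0.674, -0.739, 0.871], [0.0, 0.0, 0.0, 1.0]]
side 488.6406912678201 [[-0.927, -0.271, 0.261, 0.249], [-0.376, 0.669, -0.641, 0.63], [-0.0, -0.692, -0.722, 0.789], [0.0, 0.0, 0.0, 1.0]]
```

View pics/scene.png

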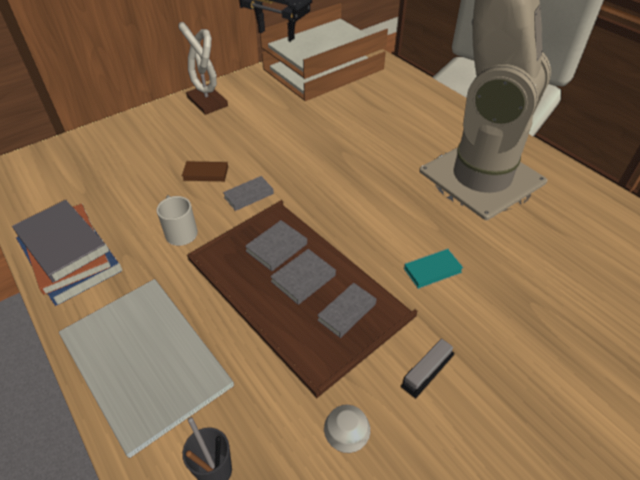

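View pics/side.png

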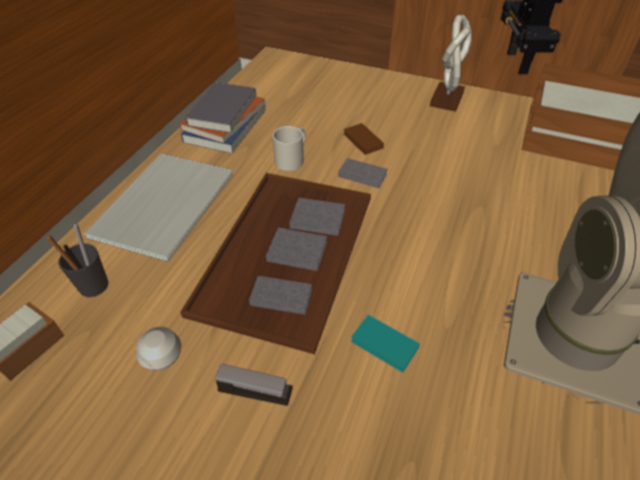

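Scene view: the three grey notebooks lie at about (277,245), (303,276) and (347,309). The spare is at (249,193), the mug at (178,220), the stapler at (429,367) and the paperweight at (348,428). The brown (205,171) and turquoise (433,268) ones are decoys. The side view agrees, with notebooks at (318,216), (297,249) and (281,295) and the spare at (362,173).

```bash
cat >> h.py <<'E'
def rayplane(c,uv,z):
    uv=np.atleast_2d(uv).astype(float); T=np.array(c["world_from_camera"])
    d=np.c_[(uv[:,0]-c["cx"])/c["fx"],(uv[:,1]-c["cy"])/c["fy"],np.ones(len(uv))]@T[:3,:3].T
    return T[:3,3]+d*((z-T[2,3])/d[:,2])[:,None]
def greys(c,seeds,ztop,verbose=True):
    """top faces: height mask + colour, contour cast onto the top plane, min-area rect"""
    P=cloud(c); hsv=cv2.cvtColor(np.ascontiguousarray(c["image"]),cv2.COLOR_RGB2HSV)
    out=[]
    for (u,v),zt in zip(seeds,ztop):
        m=((abs(P[...,2]-zt)<.006)&(hsv[...,1]<75)).astype(np.uint8)
        m=cv2.morphologyEx(m,cv2.MORPH_OPEN,np.ones((3,3),np.uint8))
        n,l=cv2.connectedComponents(m,connectivity=4); k=l[v,u]
        mm=(l==k).astype(np.uint8); ct=max(cv2.findContours(mm,0,1)[0],key=cv2.contourArea)
        w=rayplane(c,ct[:,0],zt)[:,:2].astype(np.float32)
        out.append(rect(w)); 
        if verbose: print((u,v),k,mm.sum(),'zmed %.4f'%np.median(P[...,2][l==k]),np.round(out[-1],4))
    return out
def rect(w):
    (x,y),(a,b),t=cv2.minAreaRect((w*1000).astype(np.float32))
    if a<b: a,b,t=b,a,t+90
    t=(t+90)%180-90
    return np.array([x/1000,y/1000,a/1000,b/1000,t])
E
python3 - <<'E'
from h import *
S={"scene":[(277,245),(303,276),(347,309),(249,193)],"side":[(318,216),(297,249),(281,295),(362,173)]}
for n in S:
    c=dict(np.load(f"/tmp/{n}.npz")); print(n); greys(c,S[n],[.024]*3+[.018])
    P=cloud(c); hsv=cv2.cvtColor(c["image"],cv2.COLOR_RGB2HSV)
    seed={"scene":(250,290),"side":(240,250)}[n]
    print("tray px",hsv[seed[1],seed[0]],P[seed[1],seed[0]])
    # rim points
    m=((hsv[...,2]<105)&(P[...,2]<.03)&(P[...,2]>.003)&(hsv[...,1]>90)).astype(np.uint8)
    nn,l=cv2.connectedComponents(m); k=l[seed[1],seed[0]]
    top=(l==k)&(P[...,2]>.017)
    print("tray rect full",np.round(rect(P[l==k][:,:2]),4),"rim",np.round(rect(P[top][:,:2]),4),top.sum(),np.median(P[top][:,2]))
    ct=max(cv2.findContours((l==k).astype(np.uint8),0,1)[0],key=cv2.contourArea)
    ap=cv2.approxPolyDP(ct,6,True)[:,0]; print(ap.tolist()); print(np.round(rayplane(c,ap,.02)[:,:2],3).tolist()); print(np.round(rayplane(c,ap,.006)[:,:2],3).tolist())
    for nm,uv in {"mug":{"scene":(177,208),"side":(289,140)},"stap":{"scene":(429,360),"side":(252,378)},"pw":{"scene":(348,425),"side":(157,345)}}.items():
        uv=uv[n]; print(nm,np.round(P[uv[1],uv[0]],3))
E
```

```text
scene
(277, 245) 24 1458 zmed 0.0250 [ 0.5606 -0.1036  0.113   0.0898  9.8177]
(303, 276) 28 1682 zmed 0.0249 [5.6320e-01 5.1000e-03 1.1210e-01 8.8900e-02 8.0959e+00]
(347, 309) 31 1433 zmed 0.0248 [ 0.5429  0.1272  0.1126  0.0627 10.718 ]
(249, 193) 29 760 zmed 0.0192 [ 0.5186 -0.2944  0.1114  0.0664 -2.0802]
tray px [ 11 144  83] [ 0.67094469 -0.03758221  0.00512359]
tray rect full [ 5.86300e-01  1.02000e-02  4.37200e-01  2.69400e-01 -8.50622e+01] rim [ 5.87400e-01  1.03000e-02  4.36300e-01  2.66500e-01 -8.51529e+01] 1669 0.020488682183382956
[[280, 201], [187, 256], [318, 396], [416, 311]]
[[0.476, -0.214], [0.738, -0.19], [0.701, 0.244], [0.437, 0.215]]
[[0.469, -0.227], [0.735, -0.202], [0.697, 0.239], [0.429, 0.209]]
mug [ 0.697 -0.311  0.049]
stap [0.504 0.315 0.04 ]
pw [0.7   0.325 0.051]
side
(318, 216) 12 1311 zmed 0.0239 [ 0.5607 -0.1021  0.1104  0.0904 10.1378]
(297, 249) 13 1606 zmed 0.0239 [5.6360e-01 5.4000e-03 1.1060e-01 8.9300e-02 8.5647e+00]
(281, 295) 14 1479 zmed 0.0238 [ 0.543   0.128   0.1103  0.0641 10.5662]
(362, 173) 11 690 zmed 0.0177 [ 0.5175 -0.2928  0.1092  0.0645 -1.392 ]
tray px [ 10 163  78] [0.67823464 0.04714575 0.00627276]
tray rect full [ 5.86000e-01  1.07000e-02  4.38200e-01  2.68100e-01 -8.50547e+01] rim [ 5.87100e-01  1.16000e-02  4.36200e-01  2.66400e-01 -8.47807e+01] 1258 0.019600982160980607
[[265, 174], [181, 313], [314, 353], [369, 194]]
[[0.736, -0.188], [0.697, 0.24], [0.431, 0.224], [0.474, -0.214]]
[[0.744, -0.203], [0.705, 0.233], [0.435, 0.216], [0.478, -0.229]]
mug [ 0.725 -0.309  0.044]
stap [0.503 0.316 0.041]
pw [0.683 0.325 0.046]
```

```bash
cat >> h.py <<'E'
TO=np.array([.582,.0102]); TY=np.radians(5.0)
def t2w(x,y):
    c,s=np.cos(TY),np.sin(TY); return TO+np.array([c*x-s*y,s*x+c*y])
def w2t(p):
    c,s=np.cos(TY),np.sin(TY); d=np.asarray(p)[:2]-TO; return np.array([c*d[0]+s*d[1],-s*d[0]+c*d[1]])
def toolpose():
    s=status.read_state(); r=R.from_quat(s["eef_rot"]); X=r.as_matrix()[:,0]
    return s,np.array(s["ee_pos"]),r,np.degrees(np.arctan2(X[1],X[0]))
def goal(*ts):
    """ts: (x_t mm,y_t mm,z mm,theta deg in tray frame of tool x): rows from present pose"""
    s,p,r,th=toolpose()
    print('t %.2f tray'%s["time"],np.round(w2t(p)*1000,1),'z %.1f th_t %.2f w %.1f'%(p[2]*1000,th-np.degrees(TY),s["width"]*1000),'F',np.round(s["ft_force"],1))
    for x,y,z,t in ts:
        w=np.r_[t2w(x/1000,y/1000),z/1000]
        q=R.from_euler('z',np.radians(t)+TY)*R.from_euler('x',np.pi)
        rv=(r.inv()*q).as_rotvec(); print((x,y,z,t),'turn',np.round(rv,4),'shift',np.round(r.inv().apply(w-p)*1000,1),'world',np.round(w,3))
E
python3 - <<'E'
from h import *
for n,p in dict(A=(.5606,-.1028,9.9),B=(.5634,.0053,8.3),N=(.543,.1276,10.6),S=(.518,-.2936,-1.7)).items(): print(n,np.round(w2t(p)*1000,1),p[2]-5)
goal((-112,-110,60,0),(-112,-110,11,0))
E
```

```text
A [ -31.2 -110.7] 4.9
B [-19.   -3.3] 3.3000000000000007
N [-28.6 120.4] 5.6
S [ -90.2 -297.1] -6.7
t 0.10 tray [-396.4 -556.3] z 221.8 th_t 17.16 w 87.2 F [0.4 0.3 0.3]
(-112, -110, 60, 0) turn [-0.0013  0.0003  0.2995] shift [ 403.4 -342.3  162.3] world [ 0.48  -0.109  0.06 ]
(-112, -110, 11, 0) turn [-0.0013  0.0003  0.2995] shift [ 403.4 -342.2  211.3] world [ 0.48  -0.109  0.011]
```

Emit:
jog_arm([
  [0,0,0.3,403,-342,60,0.15],
  [0,0,0.3,403,-342,60,0.15],
  [0,0,0.3,403,-342,60,0.15],
  [0,0,0.3,403,-342,60,0.15],
  [0,0,0.3,403,-342,60,0.15],
  [0,0,0.3,403,-342,60,0.15],
  [0,0,0.3,403,-342,60,0.15],
  [0,0,0.3,403,-342,60,0.15],
  [0,0,0.3,403,-342,60,0.15],
  [0,0,0.3,403,-342,60,0.15],
  [0,0,0.3,403,-342,60,0.15],
  [0,0,0.3,403,-342,60,0.15],
])

```text
time: 1.3
ee_pos: [0.4812, -0.1049, 0.162]
eef_rot: [0.999, 0.047, -0.0, -0.001]
ft_force: [0.2, -0.9, -0.2]
width: 0.0501
grip_force: 0.0
```

```bash
python3 -c "
from h import *
goal((-112,-110,60,0),(-112,-110,11,0))"
```

```text
t 1.30 tray [-110.4 -105.9] z 162.0 th_t 0.40 w 50.1 F [ 0.2 -0.9 -0.2]
(-112, -110, 60, 0) turn [-0.0019  0.0001  0.0069] shift [ -1.6   4.3 102. ] world [ 0.48  -0.109  0.06 ]
(-112, -110, 11, 0) turn [-0.0019  0.0001  0.0069] shift [ -1.6   4.4 151. ] world [ 0.48  -0.109  0.011]
```

Emit:
jog_arm([
  [0,0,0.007,-1,3,50,0.15],
  [0,0,0.007,-1,4,100,0.15],
  [0,0,0.007,-1,4,140,0.15],
  [0,0,0.007,-1,4,151,0.15],
  [0,0,0.007,-1,4,151,0.15],
  [0,0,0.007,10,4,151,0.15],
  [0,0,0.007,20,4,151,0.15],
  [0,0,0.007,32,4,151,0.15],
  [0,0,0.007,44,4,151,0.15],
  [0,0,0.007,56,4,151,0.15],
  [0,0,0.007,68,4,151,0.15],
  [0,0,0.007,80,4,151,0.15],
])

```text
time: 2.5
ee_pos: [0.5612, -0.1071, 0.0116]
eef_rot: [0.999, 0.04, -0.0, 0.0]
ft_force: [-2.6, 0.2, 2.0]
width: 0.05
grip_force: 1.2
```

```bash
python3 -c "
from h import *
goal((5,-110,11,0))"
```

```text
t 2.50 tray [ -31. -115.] z 11.6 th_t -0.43 w 50.0 F [-2.6  0.2  2. ]
(5, -110, 11, 0) turn [ 0.0001  0.     -0.0075] shift [35.9 -5.3  0.6] world [ 0.597 -0.099  0.011]
```

Emit:
jog_arm([
  [0,0,-0.007,10,0,0,0.15],
  [0,0,-0.007,20,0,0,0.15],
  [0,0,-0.007,28,0,0,0.15],
  [0,0,-0.007,32,0,0,0.15],
  [0,0,-0.007,35,0,0,0.15],
  [0,0,-0.007,37,0,0,0.15],
  [0,0,-0.007,37,0,0,0.15],
])

```text
time: 3.2
ee_pos: [0.5972, -0.1042, 0.0115]
eef_rot: [0.999, 0.043, 0.0, 0.0]
ft_force: [-0.7, -0.9, 0.1]
width: 0.0502
grip_force: 0.0
```

```bash
python3 -c "
from h import *
goal((5,-110,11,0))"
```

```text
t 3.20 tray [   5.1 -115.2] z 11.5 th_t -0.03 w 50.2 F [-0.7 -0.9  0.1]
(5, -110, 11, 0) turn [ 0.0001 -0.0004 -0.0005] shift [-0.1 -5.2  0.5] world [ 0.597 -0.099  0.011]
```

Emit:
jog_arm([
  [0,0,0,2,0,0,0.15],
  [0,0,0,4,0,0,0.15],
  [0,0,0,5,0,0,0.15],
  [0,0,0,6,0,0,0.15],
  [0,0,0,6,0,0,0.15],
])

```text
time: 3.7
ee_pos: [0.6016, -0.1039, 0.0115]
eef_rot: [0.999, 0.043, -0.002, 0.0]
ft_force: [-8.8, -0.4, 6.7]
width: 0.0501
grip_force: 4.3
```

Emit:
jog_arm([
  [0,0,0,1,0,0,0.15],
  [0,0,0,1,0,0,0.15],
])

```text
time: 3.9
ee_pos: [0.6016, -0.1039, 0.0114]
eef_rot: [0.999, 0.043, -0.002, 0.0]
ft_force: [-12.7, 0.7, 11.0]
width: 0.05
grip_force: 6.7
```

Emit:
jog_arm([
  [0,0,0,1,0,0,0.15],
  [0,0,0,1,0,0,0.15],
])

```text
time: 4.1
ee_pos: [0.6017, -0.1039, 0.0113]
eef_rot: [0.999, 0.043, -0.004, 0.0]
ft_force: [-17.9, 0.8, 14.9]
width: 0.05
grip_force: 9.0
```

Emit:
jog_arm([
  [0,0,0,-25,0,0,0.15],
  [0,0,0,-30,0,-40,0.15],
  [0,0,0,-60,-30,-60,0.15],
  [0,0,0,-90,-65,-60,0.15],
  [0,0,0,-112,-100,-60,0.15],
  [0,0,0,-112,-112,-60,0.15],
  [0,0,0,-112,-112,-20,0.15],
  [0,0,0,-112,-112,0,0.15],
  [0,0,0,-112,-112,0,0.15],
  [0,0,0,-112,-112,0,0.15],
])

```text
time: 5.1
ee_pos: [0.4842, -0.0016, 0.0121]
eef_rot: [0.999, 0.043, 0.0, -0.0]
ft_force: [0.6, 0.0, 0.3]
width: 0.0497
grip_force: 0.0
```

```bash
python3 -c "
from h import *
goal((10,-3,11,0))"
```

```text
t 5.10 tray [-98.4  -3.2] z 12.1 th_t -0.03 w 49.7 F [0.6 0.  0.3]
(10, -3, 11, 0) turn [-0.0003 -0.0004 -0.0005] shift [108.4  -0.3   1.1] world [0.592 0.008 0.011]
```

Pushing B by 111 mm, slowing down near the rim.

Emit:
jog_arm([
  [0,0,0,10,0,0.5,0.15],
  [0,0,0,20,0,0.5,0.15],
  [0,0,0,32,0,0.5,0.15],
  [0,0,0,44,0,0.5,0.15],
  [0,0,0,56,0,0.5,0.15],
  [0,0,0,68,0,0.5,0.15],
  [0,0,0,80,0,0.5,0.15],
  [0,0,0,90,0,0.5,0.15],
  [0,0,0,98,0,0.5,0.15],
  [0,0,0,102,0,0.5,0.15],
  [0,0,0,105,0,0.5,0.15],
  [0,0,0,105,0,0.5,0.15],
])

```text
time: 6.3
ee_pos: [0.5885, 0.0076, 0.0111]
eef_rot: [0.999, 0.043, 0.0, -0.0]
ft_force: [0.7, -0.3, -0.7]
width: 0.0501
grip_force: 0.0
```

Emit:
jog_arm([
  [0,0,0,2,0,0,0.15],
  [0,0,0,3,0,0,0.15],
  [0,0,0,4,0,0,0.15],
  [0,0,0,4,0,0,0.15],
])

```text
time: 6.7
ee_pos: [0.5919, 0.0077, 0.011]
eef_rot: [0.999, 0.043, -0.0, 0.0]
ft_force: [-2.9, 0.1, 0.7]
width: 0.0502
grip_force: 1.2
```

Emit:
jog_arm([
  [0,0,0,1,0,0,0.15],
  [0,0,0,2,0,0,0.15],
  [0,0,0,2,0,0,0.15],
])

```text
time: 7.0
ee_pos: [0.592, 0.0077, 0.0109]
eef_rot: [0.999, 0.043, -0.002, 0.0]
ft_force: [-12.9, -1.3, 10.6]
width: 0.0502
grip_force: 6.3
```

```bash
python3 -c "
from h import *
goal((10,-3,11,0))"
```

```text
t 7.00 tray [ 9.8 -3.3] z 10.9 th_t -0.03 w 50.2 F [-12.9  -1.3  10.6]
(10, -3, 11, 0) turn [ 0.0006  0.0047 -0.0005] shift [ 0.2 -0.3 -0.1] world [0.592 0.008 0.011]
```

Emit:
jog_arm([
  [0,0,0,-25,0,0,0.15],
  [0,0,0,-30,0,-40,-0.5],
  [0,0,0,-60,-30,-60,-0.5],
  [0,0,0,-90,-65,-60,-0.5],
  [0,0,0,-120,-100,-60,-0.5],
  [0,0,0,-120,-124,-60,-0.5],
  [0,0,0,-120,-124,-20,-0.5],
  [0,0,0,-120,-124,0,-0.5],
  [0,0,0,-120,-124,0,-0.5],
  [0,0,0,-120,-124,0,-0.5],
])

```text
time: 8.0
ee_pos: [0.4642, 0.1213, 0.0116]
eef_rot: [0.999, 0.043, 0.0, -0.0]
ft_force: [0.0, 0.2, -0.3]
width: 0.0219
grip_force: 0.0
```

Emit:
jog_arm([
  [0,0,0,10,0,0.5,-0.5],
  [0,0,0,20,0,0.5,-0.5],
  [0,0,0,32,0,0.5,-0.5],
  [0,0,0,44,0,0.5,-0.5],
  [0,0,0,56,0,0.5,-0.5],
  [0,0,0,68,0,0.5,-0.5],
  [0,0,0,80,0,0.5,-0.5],
  [0,0,0,90,0,0.5,-0.5],
  [0,0,0,98,0,0.5,-0.5],
  [0,0,0,104,0,0.5,-0.5],
  [0,0,0,110,0,0.5,-0.5],
  [0,0,0,110,0,0.5,-0.5],
])

```text
time: 9.2
ee_pos: [0.5743, 0.1307, 0.0106]
eef_rot: [0.999, 0.043, 0.0, -0.0]
ft_force: [-0.1, 0.3, -0.2]
width: 0.0219
grip_force: 0.0
```

```bash
python3 -c "
from h import *
goal((10,120,11,0))"
```

```text
t 9.20 tray [  2.8 120.7] z 10.6 th_t -0.04 w 21.9 F [-0.1  0.3 -0.2]
(10, 120, 11, 0) turn [-0.0001 -0.0007 -0.0007] shift [ 7.2  0.7 -0.4] world [0.582 0.131 0.011]
```

Emit:
jog_arm([
  [0,0,0,2,0,0,-0.5],
  [0,0,0,4,0,0,-0.5],
  [0,0,0,6,0,0,-0.5],
  [0,0,0,7,0,0,-0.5],
  [0,0,0,7,0,0,-0.5],
])

```text
time: 9.7
ee_pos: [0.5806, 0.1313, 0.0106]
eef_rot: [0.999, 0.043, 0.0, 0.0]
ft_force: [0.6, 0.3, -0.5]
width: 0.0214
grip_force: 0.0
```

Emit:
jog_arm([
  [0,0,0,1,0,0,-0.5],
  [0,0,0,2,0,0,-0.5],
  [0,0,0,2,0,0,-0.5],
])

```text
time: 10.0
ee_pos: [0.5814, 0.1313, 0.0105]
eef_rot: [0.999, 0.043, -0.001, 0.0]
ft_force: [-6.3, -1.1, 4.5]
width: 0.0218
grip_force: 3.4
```

```bash
python3 -c "
from h import *
goal((10,120,11,0))"
```

```text
t 10.00 tray [  9.9 120.7] z 10.5 th_t -0.02 w 21.8 F [-6.3 -1.1  4.5]
(10, 120, 11, 0) turn [ 0.0006  0.0023 -0.0003] shift [ 0.1  0.7 -0.5] world [0.582 0.131 0.011]
```

Emit:
jog_arm([
  [0,0,0,-25,0,0,-0.5],
  [0,0,0,-30,0,-40,0.15],
  [0,0,0,-30,0,-70,0.15],
  [0,0,0,-30,0,-70,0.15],
])

```text
time: 10.4
ee_pos: [0.5552, 0.1297, 0.085]
eef_rot: [0.999, 0.043, 0.004, -0.0]
ft_force: [0.8, -0.0, 0.7]
width: 0.0384
grip_force: 0.0
```

```bash
python3 -c "
from h import *
print(np.round(status.read_state()['joint_positions'],2))
goal((75,174,75,90),(75,174,75,-90))"
```

```text
[ 0.16  0.38 -0.57  1.75  0.23  1.07 -1.97]
t 10.40 tray [-16.2 121.4] z 85.0 th_t -0.02 w 38.4 F [ 0.8 -0.   0.7]
(75, 174, 75, 90) turn [ 0.0055 -0.0063 -1.5711] shift [ 91.1 -52.6  10.7] world [0.642 0.19  0.075]
(75, 174, 75, -90) turn [-0.0063 -0.0055  1.5704] shift [ 91.1 -52.6  10.7] world [0.642 0.19  0.075]
```

Emit:
jog_arm([
  [0,0,1.57,91,-53,8,0.15],
  [0,0,1.57,91,-53,8,0.15],
  [0,0,1.57,91,-53,8,0.15],
  [0,0,1.57,91,-53,8,0.15],
  [0,0,1.57,91,-53,8,0.15],
  [0,0,1.57,91,-53,8,0.15],
  [0,0,1.57,91,-53,8,0.15],
  [0,0,1.57,91,-53,8,0.15],
  [0,0,1.57,91,-53,8,0.15],
  [0,0,1.57,91,-53,8,0.15],
  [0,0,1.57,91,-53,8,0.15],
  [0,0,1.57,91,-53,8,0.15],
])

```text
time: 11.6
ee_pos: [0.6361, 0.1857, 0.0674]
eef_rot: [0.82, -0.572, -0.017, 0.015]
ft_force: [-0.1, -1.5, -3.8]
width: 0.0499
grip_force: 0.0
```

Emit:
jog_arm([
  [0,0,0,0,0,0,0.15],
  [0,0,0,0,0,0,0.15],
])

```text
time: 11.8
ee_pos: [0.6351, 0.1844, 0.0649]
eef_rot: [0.822, -0.569, -0.017, 0.018]
ft_force: [-0.1, -0.2, -1.0]
width: 0.0503
grip_force: 0.0
```

```bash
python3 -c "
from h import *
print(np.round(status.read_state()['joint_positions'],2))
goal((75,174,75,-90),(75,174,11,-90),(75,108,11,-90))"
```

```text
[-1.06  0.89  1.14  1.52 -0.81  1.32 -2.6 ]
t 11.80 tray [ 68.1 168.9] z 64.9 th_t -74.42 w 50.3 F [-0.1 -0.2 -1. ]
(75, 174, 75, -90) turn [0.05   0.0017 0.2721] shift [ -3.2  -7.5 -10.5] world [0.642 0.19  0.075]
(75, 174, 11, -90) turn [0.05   0.0017 0.2721] shift [ -2.6 -10.7  53.4] world [0.642 0.19  0.011]
(75, 108, 11, -90) turn [0.05   0.0017 0.2721] shift [61.   7.1 53.8] world [0.647 0.124 0.011]
```

```bash
python3 -c "
from h import *
goal((60,174,85,0),(60,174,85,10))"
```

```text
t 11.80 tray [ 68.1 168.9] z 64.9 th_t -74.42 w 50.3 F [-0.1 -0.2 -1. ]
(60, 174, 85, 0) turn [ 0.0366  0.0391 -1.2983] shift [ -7.3   7.4 -19.7] world [0.627 0.189 0.085]
(60, 174, 85, 10) turn [ 0.0338  0.0431 -1.4728] shift [ -7.3   7.4 -19.7] world [0.627 0.189 0.085]
```

Emit:
jog_arm([
  [0.035,0.04,-1.4,-7,7,-20,0.15],
  [0.035,0.04,-1.4,-7,7,-20,0.15],
  [0.035,0.04,-1.4,-7,7,-20,0.15],
  [0.035,0.04,-1.4,-7,7,-20,0.15],
  [0.035,0.04,-1.4,-7,7,-20,0.15],
  [0.035,0.04,-1.4,-7,7,-20,0.15],
  [0.035,0.04,-1.4,-7,7,-20,0.15],
  [0.035,0.04,-1.4,-7,7,-20,0.15],
  [0.035,0.04,-1.4,-7,7,-20,0.15],
  [0.035,0.04,-1.4,-7,7,-20,0.15],
  [0.035,0.04,-1.4,-7,7,-20,0.15],
  [0.035,0.04,-1.4,-7,7,-20,0.15],
])

```text
time: 13.0
ee_pos: [0.6278, 0.1897, 0.0879]
eef_rot: [0.996, 0.093, 0.001, -0.004]
ft_force: [-0.0, 0.1, -0.1]
width: 0.0501
grip_force: 0.0
```

```bash
python3 -c "
from h import *
print(np.round(status.read_state()['joint_positions'],2))
goal((75,174,75,90))"
```

```text
[-0.99  0.66  0.9   1.57 -0.55  1.18 -1.36]
t 13.00 tray [ 61.3 174.8] z 87.9 th_t 5.63 w 50.1 F [-0.   0.1 -0.1]
(75, 174, 75, 90) turn [-0.0039 -0.008  -1.4726] shift [13.5  2.2 13. ] world [0.642 0.19  0.075]
```

Emit:
jog_arm([
  [0,0,-1.47,13,2,13,0.15],
  [0,0,-1.47,13,2,13,0.15],
  [0,0,-1.47,13,2,13,0.15],
  [0,0,-1.47,13,2,13,0.15],
  [0,0,-1.47,13,2,13,0.15],
  [0,0,-1.47,13,2,13,0.15],
  [0,0,-1.47,13,2,13,0.15],
  [0,0,-1.47,13,2,13,0.15],
  [0,0,-1.47,13,2,13,0.15],
  [0,0,-1.47,13,2,13,0.15],
  [0,0,-1.47,13,2,13,0.15],
  [0,0,-1.47,13,2,13,0.15],
])

```text
time: 14.2
ee_pos: [0.6409, 0.1898, 0.0742]
eef_rot: [0.678, 0.735, 0.002, -0.001]
ft_force: [0.2, 0.1, -0.0]
width: 0.05
grip_force: 0.0
```

```bash
python3 -c "
from h import *
print(np.round(status.read_state()['joint_positions'],2))
goal((75,174,75,90),(75,174,11,90),(75,108,11,90))"
```

```text
[-0.76  0.59  0.57  1.53 -0.35  1.12 -0.04]
t 14.20 tray [ 74.4 173.7] z 74.2 th_t 89.62 w 50.0 F [ 0.2  0.1 -0. ]
(75, 174, 75, 90) turn [ 0.0016 -0.0055 -0.0066] shift [ 0.3  0.6 -0.8] world [0.642 0.19  0.075]
(75, 174, 11, 90) turn [ 0.0016 -0.0055 -0.0066] shift [-0.1  0.5 63.2] world [0.642 0.19  0.011]
(75, 108, 11, 90) turn [ 0.0016 -0.0055 -0.0066] shift [-66.1   1.   62.9] world [0.647 0.124 0.011]
```

Emit:
jog_arm([
  [0.002,-0.005,-0.006,0,0,35,0.15],
  [0.002,-0.005,-0.006,0,0,58,0.15],
  [0.002,-0.005,-0.006,0,0,63,0.15],
  [0.002,-0.005,-0.006,0,0,63,0.15],
  [0.002,-0.005,-0.006,-8,0,63,0.15],
  [0.002,-0.005,-0.006,-16,0,63,0.15],
  [0.002,-0.005,-0.006,-26,0,63,0.15],
  [0.002,-0.005,-0.006,-36,0,63,0.15],
  [0.002,-0.005,-0.006,-46,0,63,0.15],
  [0.002,-0.005,-0.006,-54,0,63,0.15],
  [0.002,-0.005,-0.006,-59,0,63,0.15],
  [0.002,-0.005,-0.006,-59,0,63,0.15],
])

```text
time: 15.4
ee_pos: [0.6459, 0.1298, 0.0105]
eef_rot: [0.675, 0.738, -0.001, -0.0]
ft_force: [-0.0, -0.5, -0.2]
width: 0.0503
grip_force: 0.0
```

Emit:
jog_arm([
  [0,0,0,-2,0,0,0.15],
  [0,0,0,-4,0,0,0.15],
  [0,0,0,-6,0,0,0.15],
  [0,0,0,-7,0,0,0.15],
  [0,0,0,-8,0,0,0.15],
])

```text
time: 15.9
ee_pos: [0.6465, 0.1232, 0.0104]
eef_rot: [0.674, 0.738, -0.001, -0.0]
ft_force: [0.2, 0.6, 0.3]
width: 0.0502
grip_force: 0.3
```

```bash
python3 - <<'E'
from h import *
goal((75,108,11,90))
for n in("scene","side"):
    c=camera(n); cv2.imwrite(f"pics/{n}2.png",c["image"][...,::-1]); np.savez(f"/tmp/{n}.npz",**c)
E
```

```text
t 15.90 tray [ 74.1 106.9] z 10.4 th_t 90.19 w 50.2 F [0.2 0.6 0.3]
(75, 108, 11, 90) turn [-0.0013  0.0001  0.0033] shift [ 1.1  0.9 -0.6] world [0.647 0.124 0.011]
```

View pics/scene2.png

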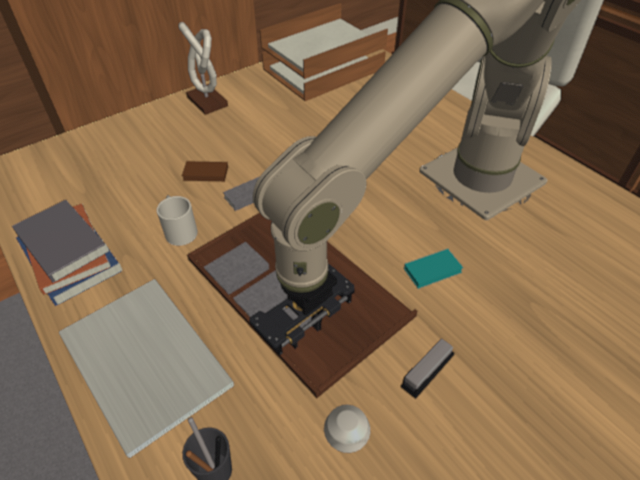

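Emit:
jog_arm([
  [0,0,0,-1,0,0,0.15],
  [0,0,0,-2,0,0,0.15],
  [0,0,0,-2,0,0,0.15],
])

```text
time: 16.3
ee_pos: [0.6467, 0.121, 0.0105]
eef_rot: [0.674, 0.738, -0.0, -0.0]
ft_force: [-0.1, 0.4, 0.3]
width: 0.05
grip_force: 0.0
```

Emit:
jog_arm([
  [0,0,0,12,0,0,0.15],
  [0,0,0,15,0,-40,0.15],
  [0,0,0,-20,0,-65,0.15],
  [0,0,0,-65,0,-65,0.15],
  [0,0,0,-110,0,-65,0.15],
  [0,0,0,-155,0,-65,0.15],
  [0,0,0,-200,0,-65,0.15],
  [0,0,0,-245,0,-65,0.15],
  [0,0,0,-281,0,-65,0.15],
  [0,0,0,-281,0,-65,0.15],
  [0,0,0,-281,0,-65,0.15],
  [0,0,0,-281,0,-65,0.15],
])

```text
time: 17.5
ee_pos: [0.6726, -0.1565, 0.0753]
eef_rot: [0.674, 0.739, -0.0, -0.001]
ft_force: [0.6, 0.9, 0.4]
width: 0.0499
grip_force: 0.0
```

```bash
python3 - <<'E'
from h import *
goal((75,-176,11,90),(75,-139,11,90))
c=camera("side"); cv2.imwrite("pics/side3.png",c["image"][...,::-1]); np.savez("/tmp/side.npz",**c)
c=camera("scene"); cv2.imwrite("pics/scene3.png",c["image"][...,::-1]); np.savez("/tmp/scene.npz",**c)
E
```

```text
t 17.50 tray [  75.8 -173.9] z 75.3 th_t 90.30 w 49.9 F [0.6 0.9 0.4]
(75, -176, 11, 90) turn [-0.001  -0.001   0.0052] shift [-2.1 -0.7 64.3] world [ 0.672 -0.159  0.011]
(75, -139, 11, 90) turn [-0.001  -0.001   0.0052] shift [34.9 -0.5 64.3] world [ 0.669 -0.122  0.011]
```

View pics/side3.png

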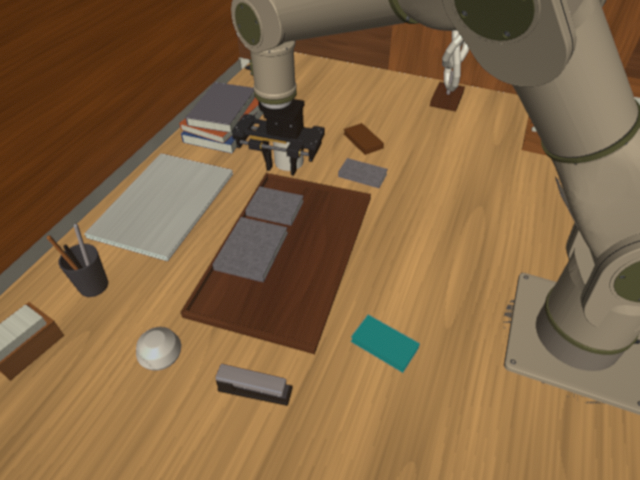

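B and N are now joined at about (250,248), and A at (272,205) still has a gap to close.

Emit:
jog_arm([
  [0,0,0.005,-2,0,35,0.15],
  [0,0,0.005,-2,0,58,0.15],
  [0,0,0.005,-2,0,64,0.15],
  [0,0,0.005,-2,0,64,0.15],
  [0,0,0.005,5,0,64,0.15],
  [0,0,0.005,11,0,64,0.15],
  [0,0,0.005,17,0,64,0.15],
  [0,0,0.005,23,0,64,0.15],
  [0,0,0.005,28,0,64,0.15],
  [0,0,0.005,32,0,64,0.15],
  [0,0,0.005,35,0,64,0.15],
  [0,0,0.005,38,0,64,0.15],
])

```text
time: 18.8
ee_pos: [0.6688, -0.1217, 0.0119]
eef_rot: [0.677, 0.736, -0.001, 0.0]
ft_force: [0.5, -5.4, 3.7]
width: 0.0497
grip_force: 2.6
```

Emit:
jog_arm([
  [0,0,0,1,0,0,0.15],
  [0,0,0,2,0,0,0.15],
  [0,0,0,2,0,0,0.15],
])

```text
time: 19.1
ee_pos: [0.6687, -0.1197, 0.0119]
eef_rot: [0.676, 0.736, -0.001, 0.0]
ft_force: [0.3, -4.6, 4.1]
width: 0.05
grip_force: 2.5
```

Emit:
jog_arm([
  [0,0,0,-12,0,0,0.15],
  [0,0,0,-15,0,-40,0.15],
  [0,0,0,-15,-40,-70,0.15],
  [0,0,0,-15,-90,-90,0.15],
  [0,0,0,-15,-140,-110,0.15],
  [0,0,0,-15,-185,-110,0.15],
  [0,0,0,-15,-185,-110,0.15],
])

```text
time: 19.8
ee_pos: [0.4793, -0.1502, 0.121]
eef_rot: [0.678, 0.735, 0.0, -0.003]
ft_force: [0.8, 0.2, 0.6]
width: 0.05
grip_force: 0.0
```

```bash
python3 - <<'E'
from h import *
print(np.round(status.read_state()['joint_positions'],2))
goal((-111,-107,60,90))
for n in("side","scene"):
    c=camera(n); cv2.imwrite(f"pics/{n}4.png",c["image"][...,::-1]); np.savez(f"/tmp/{n}.npz",**c)
a=cv2.imread("pics/side4.png")[150:370,150:400]; b=cv2.imread("pics/scene4.png")[150:370,150:400]
cv2.imwrite("pics/c4.png",cv2.resize(np.vstack([a,b]),None,fx=1.36,fy=1.36) if 0 else cv2.resize(np.hstack([a,b]),(800,352),interpolation=2))
E
```

```text
[-0.46  0.17  0.75  1.93 -0.14  1.09  0.42]
t 19.80 tray [-116.3 -150.9] z 121.0 th_t 89.68 w 50.0 F [0.8 0.2 0.6]
(-111, -107, 60, 90) turn [-0.0038 -0.0052 -0.0055] shift [43.6  5.3 61.2] world [ 0.481 -0.106  0.06 ]
```

View pics/c4.png

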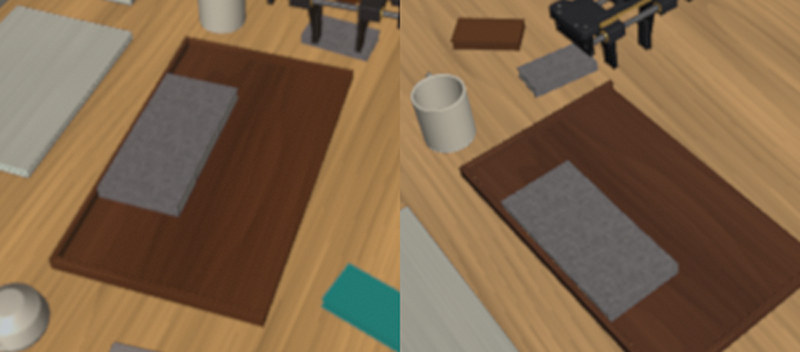

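The row shows as one closed block: side crop (170,145), scene crop (590,240). Next I measure it.

```bash
python3 - <<'E'
from h import *
for n,seed in(("side",(205,240)),("scene",(335,300))):
    c=dict(np.load(f"/tmp/{n}.npz")); P=cloud(c)
    hsv=cv2.cvtColor(c["image"],cv2.COLOR_RGB2HSV)
    m=((abs(P[...,2]-.024)<.006)&(hsv[...,1]<75)).astype(np.uint8)
    m=cv2.morphologyEx(m,cv2.MORPH_OPEN,np.ones((3,3),np.uint8)); nn,l=cv2.connectedComponents(m,connectivity=4)
    k=1+np.argmax(np.bincount(l[150:370,150:420].ravel())[1:])
    ct=max(cv2.findContours((l==k).astype(np.uint8),0,1)[0],key=cv2.contourArea)
    w=rayplane(c,ct[:,0],.024); r=rect(w[:,:2]); print(n,np.round(r,4),np.round(w2t(r)*1000,1))
    t=np.array([w2t(q) for q in w])*1000
    for lo in range(-130,110,20):
        s=t[(t[:,1]>=lo)&(t[:,1]<lo+20)]
        if len(s)>1: print(lo,np.round([np.mean(s[s[:,0]<50][:,0]) if (s[:,0]<50).any() else 0,np.mean(s[s[:,0]>90][:,0]) if (s[:,0]>90).any() else 0],1))
r=[];
greys(dict(np.load("/tmp/scene.npz")),[(249,193)],[.018])
E
```

```text
side [ 6.57300e-01  7.60000e-03  2.33300e-01  1.12000e-01 -8.53293e+01] [74.8 -9.1]
-130 [ 31.4 112.5]
-110 [ 20. 129.]
-90 [ 19.6 128.7]
-70 [ 19.9 128.8]
-50 [ 20.2 128.8]
-30 [ 20.2 129.6]
-10 [ 20.8 129.4]
10 [ 20.8 129.7]
30 [ 20.4 129.7]
50 [ 20.5 129.4]
70 [ 20.5 129.5]
90 [ 31.5 112.3]
scene [ 6.57300e-01  6.20000e-03  2.31500e-01  1.12700e-01 -8.52497e+01] [ 74.7 -10.5]
-130 [ 30.8 112.7]
-110 [ 18.4 128.4]
-90 [ 19.  128.5]
-70 [ 19.4 128.3]
-50 [ 19.3 129.6]
-30 [ 19.8 129. ]
-10 [ 20.4 129.1]
10 [ 20.3 130.4]
30 [ 19.6 129.5]
50 [ 19.3 128.6]
70 [ 19.3 128.9]
90 [ 31.2 116.1]
(249, 193) 26 732 zmed 0.0191 [ 0.5183 -0.2945  0.1119  0.066  -2.0803]
```

```bash
python3 -c "
from h import *
goal((-15,-85,80,0))"
```

```text
t 19.90 tray [-110.7 -150.2] z 122.0 th_t 89.88 w 50.2 F [0.3 1.2 0.2]
(-15, -85, 80, 0) turn [-0.0021 -0.0018  1.5688] shift [65.3 95.6 42.1] world [ 0.574 -0.076  0.08 ]
```

Emit:
jog_arm([
  [0,0,1.57,65,95,42,0.15],
  [0,0,1.57,65,95,42,0.15],
  [0,0,1.57,65,95,42,0.15],
  [0,0,1.57,65,95,42,0.15],
  [0,0,1.57,65,95,42,0.15],
  [0,0,1.57,65,95,42,0.15],
  [0,0,1.57,65,95,42,0.15],
  [0,0,1.57,65,95,42,0.15],
  [0,0,1.57,65,95,42,0.15],
  [0,0,1.57,65,95,42,0.15],
  [0,0,1.57,65,95,42,0.15],
  [0,0,1.57,65,95,42,0.15],
])

```text
time: 21.1
ee_pos: [0.5756, -0.0761, 0.0788]
eef_rot: [0.999, 0.044, -0.001, 0.001]
ft_force: [0.9, -0.0, -0.5]
width: 0.0503
grip_force: 0.0
```

```bash
python3 -c "
from h import *
goal((-15,-85,11,0),(10,-85,11,0))"
```

```text
t 21.10 tray [-13.9 -85.4] z 78.8 th_t -0.00 w 50.3 F [ 0.9 -0.  -0.5]
(-15, -85, 11, 0) turn [ 0.0015  0.002  -0.0001] shift [-1.  -0.5 67.8] world [ 0.574 -0.076  0.011]
(10, -85, 11, 0) turn [ 0.0015  0.002  -0.0001] shift [24.  -0.5 67.8] world [ 0.599 -0.074  0.011]
```

Emit:
jog_arm([
  [0,0,0,-2,0,40,0.15],
  [0,0,0,-2,0,62,0.15],
  [0,0,0,-2,0,68,0.15],
  [0,0,0,-2,0,68,0.15],
  [0,0,0,8,0,68,0.15],
  [0,0,0,16,0,68,0.15],
  [0,0,0,20,0,68,0.15],
  [0,0,0,22,0,68,0.15],
  [0,0,0,24,0,68,0.15],
  [0,0,0,25,0,68,0.15],
  [0,0,0,26,0,68,0.15],
  [0,0,0,26,0,68,0.15],
])

```text
time: 22.3
ee_pos: [0.5991, -0.0747, 0.0115]
eef_rot: [0.999, 0.043, -0.002, -0.0]
ft_force: [-6.1, -0.0, 5.7]
width: 0.05
grip_force: 3.4
```

```bash
python3 -c "
from h import *
goal((10,72,11,0))"
```

```text
t 22.30 tray [  9.6 -86.1] z 11.5 th_t -0.09 w 50.0 F [-6.1 -0.   5.7]
(10, 72, 11, 0) turn [-0.0006  0.0038 -0.0015] shift [   0.2 -158.1    0.5] world [0.586 0.083 0.011]
```

Emit:
jog_arm([
  [0,0,0,-15,0,-1,0.15],
  [0,0,0,-15,-40,-1,0.15],
  [0,0,0,-15,-85,-1,0.15],
  [0,0,0,-15,-126,-1,0.15],
  [0,0,0,-15,-126,-1,0.15],
  [0,0,0,-6,-126,-1,0.15],
  [0,0,0,-2,-126,-1,0.15],
  [0,0,0,0,-126,-1,0.15],
  [0,0,0,1,-126,-1,0.15],
  [0,0,0,2,-126,-1,0.15],
  [0,0,0,2,-126,-1,0.15],
])

```text
time: 23.4
ee_pos: [0.5885, 0.0496, 0.012]
eef_rot: [0.999, 0.042, -0.004, -0.001]
ft_force: [-17.3, 2.8, 13.6]
width: 0.0501
grip_force: 8.7
```

```bash
python3 -c "
from h import *
goal((10,72,11,0))"
```

```text
t 23.40 tray [ 9.9 38.7] z 12.0 th_t -0.20 w 50.1 F [-17.3   2.8  13.6]
(10, 72, 11, 0) turn [-0.0015  0.0088 -0.0035] shift [  0.  -33.3   1. ] world [0.586 0.083 0.011]
```

Emit:
jog_arm([
  [0,0,0,-20,0,0,1],
  [0,0,0,-30,0,-40,1],
  [0,0,0,-60,40,-80,1],
  [0,0,0,-90,80,-100,1],
  [0,0,0,-90,80,-100,1],
])

```text
time: 23.9
ee_pos: [0.5079, -0.0422, 0.1146]
eef_rot: [0.999, 0.039, 0.0, -0.0]
ft_force: [0.1, 1.3, -0.6]
width: 0.0813
grip_force: 0.0
```

```bash
python3 -c "
from h import *
x,y=w2t((.518,-.2962))*1000
goal((x,y,80,-6.8))"
```

```text
t 23.90 tray [-78.4 -45.7] z 114.6 th_t -0.51 w 81.3 F [ 0.1  1.3 -0.6]
(np.float64(-90.46098025575412), np.float64(-299.65608795946076), 80, -6.8) turn [-0.0002 -0.0009  0.1097] shift [ -9.8 254.   34.5] world [ 0.518 -0.296  0.08 ]
```

Emit:
jog_arm([
  [0,0,0.11,-3,45,0,1],
  [0,0,0.11,-6,90,0,1],
  [0,0,0.11,-8,135,0,1],
  [0,0,0.11,-10,180,10,1],
  [0,0,0.11,-10,220,20,1],
  [0,0,0.11,-10,254,34,1],
  [0,0,0.11,-10,254,34,1],
  [0,0,0.11,-10,254,34,1],
  [0,0,0.11,-10,254,34,1],
])

```text
time: 24.8
ee_pos: [0.5209, -0.2901, 0.0789]
eef_rot: [1.0, -0.012, -0.0, 0.0]
ft_force: [-0.4, 0.1, 0.5]
width: 0.0869
grip_force: 0.0
```

```bash
python3 - <<'E'
from h import *
x,y=w2t((.518,-.2962))*1000
goal((x,y,5,-6.8))
c=camera("wrist"); cv2.imwrite("pics/w1.png",c["image"][...,::-1]); print(np.round(c["mount"],3),c["fx"],c["cx"],c["cy"])
E
```

```text
t 24.80 tray [ -87.  -293.9] z 78.9 th_t -6.37 w 86.9 F [-0.4  0.1  0.5]
(np.float64(-90.46098025575412), np.float64(-299.65608795946076), 5, -6.8) turn [0.0001 0.0008 0.0074] shift [-2.7  6.1 73.9] world [ 0.518 -0.296  0.005]
[[ 0.001 -0.969 -0.249  0.069]
 [ 1.     0.001  0.    -0.   ]
 [-0.    -0.249  0.969 -0.162]
 [ 0.     0.     0.     1.   ]] 371.64829954431775 313.23649735046234 235.81478720139938
```

View pics/w1.png

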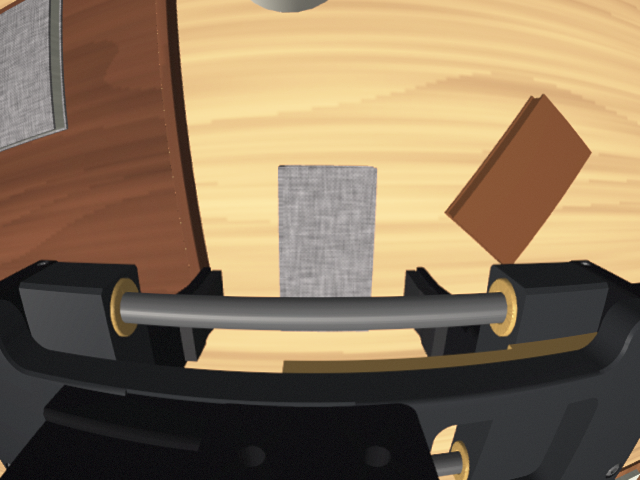

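Wrist view: the spare sits between the open fingers. Its far corners are at (279,166) and (377,166), and its sides run down to about row 296. I cast these onto z = 18 mm.

```bash
cat >> h.py <<'E'
def wray(c,p,r,uv,z):
    uv=np.atleast_2d(uv).astype(float); a=uv-[c["cx"],c["cy"]]; n=np.linalg.norm(a,axis=1); th=n/c["fx"]
    d=np.c_[a/n[:,None]*np.sin(th)[:,None],np.cos(th)]; M=np.array(c["mount"]); W=r.as_matrix()
    o=W@M[:3,3]+p; d=d@M[:3,:3].T@W.T
    return o+d*((z-o[2])/d[:,2])[:,None]
E
python3 - <<'E'
from h import *
s,p,r,th=toolpose(); c=camera("wrist"); g=c["image"]
cv2.imwrite("pics/w2.png",g[...,::-1])
hsv=cv2.cvtColor(g,cv2.COLOR_RGB2HSV)
m=((hsv[...,1]<40)&(hsv[...,2]>80)).astype(np.uint8); m[293:]=0
n,l=cv2.connectedComponents(cv2.morphologyEx(m,cv2.MORPH_OPEN,np.ones((3,3),np.uint8))); mm=l==l[230,328]
L=[];Rr=[]
for v in(180,230,280):
    x=np.flatnonzero(mm[v]); L.append((x[0],v)); Rr.append((x[-1]+1,v))
top=[(u,np.flatnonzero(mm[:,u])[0]) for u in(295,328,360)]
print(L,Rr,top); print('pose',np.round(p,4),th)
for q in(L,Rr,top): print(np.round(wray(c,p,r,q,.018),4).tolist())
E
```

```text
[(np.int64(280), 180), (np.int64(280), 230), (np.int64(281), 280)] [(np.int64(377), 180), (np.int64(375), 230), (np.int64(373), 280)] [(295, np.int64(166)), (328, np.int64(166)), (360, np.int64(167))]
pose [ 0.5213 -0.2895  0.079 ] -1.3102195061418147
[[0.568, -0.2702, 0.018], [0.537, -0.269, 0.018], [0.5038, -0.2681, 0.018]]
[[0.5669, -0.329, 0.018], [0.5357, -0.3281, 0.018], [0.5023, -0.3276, 0.018]]
[[0.5762, -0.2795, 0.018], [0.5757, -0.2993, 0.018], [0.5749, -0.3186, 0.018]]
```

Emit:
jog_arm([
  [0,0,0.005,-1,8.5,20,1],
  [0,0,0.005,-1,8.5,50,1],
  [0,0,0.005,-1,8.5,68,1],
  [0,0,0.005,-1,8.5,74,1],
  [0,0,0.005,-1,8.5,74,1],
  [0,0,0.005,-1,8.5,74,1],
  [0,0,0.005,-1,8.5,74,0],
  [0,0,0.005,-1,8.5,74,0],
  [0,0,0.005,-1,8.5,74,0],
  [0,0,0.005,-1,8.5,74,0],
  [0,0,0.005,-1,8.5,74,0],
  [0,0,0.005,-1,8.5,74,0],
], squeeze=15)

```text
time: 26.1
ee_pos: [0.5196, -0.2986, 0.0049]
eef_rot: [1.0, -0.014, -0.0, 0.0]
ft_force: [-1.5, 1.2, 1.9]
width: 0.0595
grip_force: 15.0
```

```bash
python3 -c "
from h import *
goal((75,71,60,0))"
```

```text
t 26.10 tray [ -89.  -302.2] z 4.9 th_t -6.65 w 59.5 F [-1.5  1.2  1.9]
(75, 71, 60, 0) turn [ 1.00e-04  8.00e-04 -1.16e-01] shift [ 119.7 -389.7  -55.2] world [0.651 0.087 0.06 ]
```

Emit:
jog_arm([
  [0,0,0,0,0,-30,0],
  [0,0,0,0,0,-75,0],
  [0,0,-0.116,12,-40,-90,0],
  [0,0,-0.116,25,-82,-90,0],
  [0,0,-0.116,38,-125,-90,0],
  [0,0,-0.116,51,-168,-90,0],
  [0,0,-0.116,64,-211,-90,0],
  [0,0,-0.116,77,-254,-90,0],
  [0,0,-0.116,90,-297,-90,0],
  [0,0,-0.116,103,-340,-90,0],
  [0,0,-0.116,112,-375,-90,0],
  [0,0,-0.116,117,-391,-90,0],
], squeeze=20)

```text
time: 27.3
ee_pos: [0.6481, 0.0938, 0.0938]
eef_rot: [0.999, 0.046, -0.001, -0.001]
ft_force: [-0.3, -0.6, -0.2]
width: 0.0598
grip_force: 20.0
```

Emit:
jog_arm([
  [0,0,0,0,0,0,0],
  [0,0,0,0,0,0,0],
])

```text
time: 27.5
ee_pos: [0.6476, 0.0874, 0.0944]
eef_rot: [0.999, 0.043, -0.001, 0.001]
ft_force: [1.1, -0.5, -1.1]
width: 0.06
grip_force: 20.0
```

```bash
python3 - <<'E'
from h import *
goal((72.5,72.5,60,0),(72.5,72.5,30,0))
c=camera("wrist"); cv2.imwrite("pics/w3.png",c["image"][...,::-1])
E
```

```text
t 27.50 tray [72.  71.2] z 94.4 th_t -0.06 w 60.0 F [ 1.1 -0.5 -1.1]
(72.5, 72.5, 60, 0) turn [ 0.0012  0.0015 -0.001 ] shift [ 0.5 -1.4 34.3] world [0.648 0.089 0.06 ]
(72.5, 72.5, 30, 0) turn [ 0.0012  0.0015 -0.001 ] shift [ 0.6 -1.4 64.3] world [0.648 0.089 0.03 ]
```

View pics/w3.png

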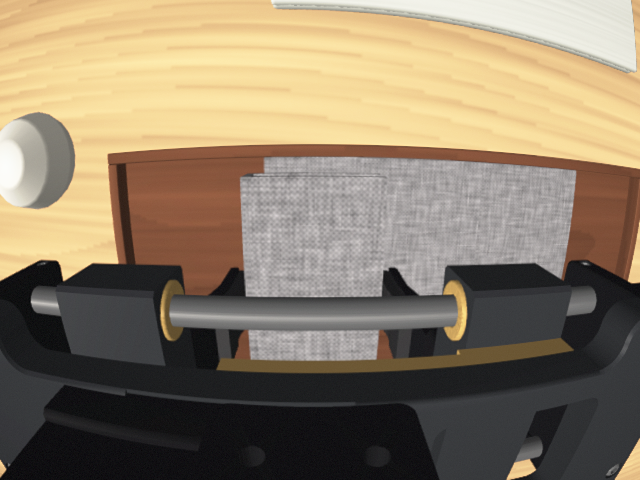

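Wrist view: the spare is held with its far corners at (242,176) and (386,177). Below it the row's back edge runs from (265,157) to (575,171), flush along the rim.

```bash
python3 - <<'E'
from h import *
s,p,r,th=toolpose(); c=camera("wrist"); print(np.round(p,4),th-5)
for q,z in(([(265,157),(575,171),(562,295)],.024),([(241,176),(386,177)],.1075),([(108,155),(124,200)],.02)): print([np.round(w2t(a)*1000,1).tolist() for a in wray(c,p,r,q,z)])
goal((72.5,72.5,30,0))
E
```

```text
[0.6475 0.0866 0.0945] -0.13305926802072854
[[131.9, 100.5], [130.8, -126.0], [30.8, -131.9]]
[[127.7, 99.8], [127.2, 40.9]]
[[138.8, 214.5], [106.2, 203.6]]
t 27.60 tray [71.9 70.3] z 94.7 th_t -0.16 w 60.1 F [-0.6 -0.3 -1.6]
(72.5, 72.5, 30, 0) turn [ 0.0008  0.0012 -0.0029] shift [ 0.6 -2.3 64.7] world [0.648 0.089 0.03 ]
```

Emit:
jog_arm([
  [0,0,-0.003,1.5,-1.7,20,0],
  [0,0,-0.003,1.5,-1.7,40,0],
  [0,0,-0.003,1.5,-1.7,52,0],
  [0,0,-0.003,1.5,-1.7,59,0],
  [0,0,-0.003,1.5,-1.7,62,0],
  [0,0,-0.003,1.5,-1.7,64,0],
  [0,0,-0.003,1.5,-1.7,65,0],
  [0,0,-0.003,1.5,-1.7,65,0],
])

```text
time: 28.4
ee_pos: [0.6494, 0.0907, 0.03]
eef_rot: [0.999, 0.045, -0.0, -0.0]
ft_force: [0.8, 0.0, -0.9]
width: 0.0595
grip_force: 20.0
```

```bash
python3 -c "
from h import *
goal((72.5,72.5,30,0))"
```

```text
t 28.40 tray [74.1 74.4] z 30.0 th_t 0.18 w 59.5 F [ 0.8  0.  -0.9]
(72.5, 72.5, 30, 0) turn [-0.0001  0.0004  0.0031] shift [-1.6  1.8 -0. ] world [0.648 0.089 0.03 ]
```

Emit:
jog_arm([
  [0,0,0.003,-0.5,2,0,0],
  [0,0,0.003,-0.5,2,0.5,0],
  [0,0,0.003,-0.5,2,1,0],
  [0,0,0.003,-0.5,2,1,0],
])

```text
time: 28.8
ee_pos: [0.6489, 0.0884, 0.0289]
eef_rot: [0.999, 0.043, -0.0, 0.0]
ft_force: [-1.1, -0.4, 3.8]
width: 0.0597
grip_force: 20.0
```

Emit:
jog_arm([
  [0,0,0,0,0,0.4,0],
  [0,0,0,0,0,0.4,0.7],
  [0,0,0,0,0,0.4,0.7],
  [0,0,0,0,0,0,0.7],
  [0,0,0,0,0,-20,0.7],
  [0,0,0,0,0,-60,0.7],
  [0,0,0,-40,0,-70,0.7],
  [0,0,0,-85,0,-70,-0.5],
  [0,0,0,-105,0,-50,-0.5],
  [0,0,0,-105,0,-50,-0.5],
  [0,0,0,-105,0,-50,-0.5],
])

```text
time: 29.9
ee_pos: [0.5444, 0.08, 0.0788]
eef_rot: [0.999, 0.044, -0.0, -0.0]
ft_force: [-0.6, 0.2, 0.4]
width: 0.0499
grip_force: 0.0
```

```bash
python3 - <<'E'
from h import *
goal((-10,71,14,0),(10,71,14,0))
for n in("side","scene"):
    c=camera(n); cv2.imwrite(f"pics/{n}5.png",c["image"][...,::-1])
a=cv2.imread("pics/side5.png")[170:330,160:360]; b=cv2.imread("pics/scene5.png")[230:390,220:420]
cv2.imwrite("pics/c5.png",cv2.resize(np.hstack([a,b]),(800,320),interpolation=2))
E
```

```text
t 29.90 tray [-31.4  72.8] z 78.8 th_t 0.04 w 49.9 F [-0.6  0.2  0.4]
(-10, 71, 14, 0) turn [-0.0004  0.0008  0.0006] shift [21.5  1.9 64.8] world [0.566 0.08  0.014]
(10, 71, 14, 0) turn [-0.0004  0.0008  0.0006] shift [41.5  1.9 64.8] world [0.586 0.082 0.014]
```

View pics/c5.png

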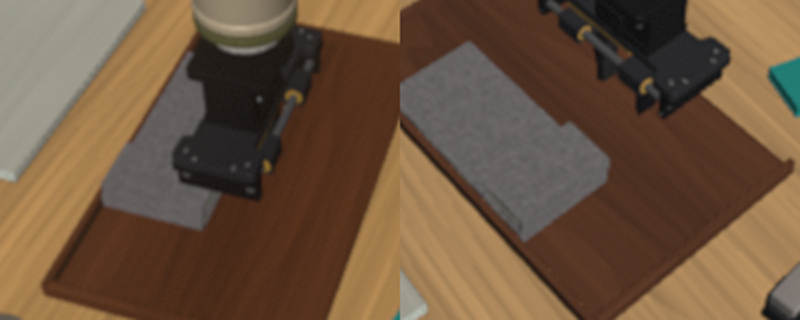

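The spare lies on the narrow notebook (scene crop around (550,175)). Now I push the front ends of both flush together.

Emit:
jog_arm([
  [0,0,0,15,2,35,-0.5],
  [0,0,0,15,2,58,-0.5],
  [0,0,0,15,2,65,-0.5],
  [0,0,0,20,2,65,-0.5],
  [0,0,0,28,2,65,-0.5],
  [0,0,0,33,2,65,-0.5],
  [0,0,0,37,2,65,-0.5],
  [0,0,0,40,2,65,-0.5],
  [0,0,0,41,2,65,-0.5],
  [0,0,0,42,2,65,-0.5],
  [0,0,0,42,2,65,-0.5],
])

```text
time: 31.1
ee_pos: [0.5857, 0.0811, 0.0135]
eef_rot: [0.999, 0.044, -0.001, 0.0]
ft_force: [-3.2, 0.1, 3.9]
width: 0.022
grip_force: 2.0
```

```bash
python3 -c "
from h import *
goal((10,71,14,0))"
```

```text
t 31.10 tray [ 9.8 70.3] z 13.5 th_t -0.00 w 22.0 F [-3.2  0.1  3.9]
(10, 71, 14, 0) turn [-0.0001  0.0021 -0.0001] shift [ 0.2 -0.7 -0.5] world [0.586 0.082 0.014]
```

Emit:
jog_arm([
  [0,0,0,1,0,0,-0.5],
  [0,0,0,1,0,0,-0.5],
  [0,0,0,-15,0,0,0.15],
  [0,0,0,-20,0,-40,0.15],
  [0,0,0,-20,-20,-76,0.15],
])

```text
time: 31.6
ee_pos: [0.5639, 0.0962, 0.0904]
eef_rot: [0.999, 0.041, -0.001, 0.001]
ft_force: [0.7, 0.8, 0.4]
width: 0.0382
grip_force: 0.0
```

Emit:
jog_arm([
  [0,0,-1.57,80,-50,-5,0.15],
  [0,0,-1.57,80,-50,-5,0.15],
  [0,0,-1.57,80,-50,-5,0.15],
  [0,0,-1.57,80,-50,-5,0.15],
  [0,0,-1.57,80,-50,-5,0.15],
  [0,0,-1.57,80,-50,-5,0.15],
  [0,0,-1.57,80,-50,-5,0.15],
  [0,0,-1.57,80,-50,-5,0.15],
  [0,0,-1.57,80,-50,-5,0.15],
  [0,0,-1.57,80,-50,-5,0.15],
  [0,0,-1.57,80,-50,-5,0.15],
  [0,0,-1.57,80,-50,-5,0.15],
])

```text
time: 32.8
ee_pos: [0.6402, 0.1561, 0.0946]
eef_rot: [0.676, 0.737, -0.0, -0.0]
ft_force: [-0.5, 0.6, -0.8]
width: 0.0499
grip_force: 0.0
```

```bash
python3 -c "
from h import *
goal((75,135,14,90),(75,111,14,90))"
```

```text
t 32.80 tray [ 70.7 140.3] z 94.6 th_t 90.00 w 49.9 F [-0.5  0.6 -0.8]
(75, 135, 14, 90) turn [-0.0003 -0.0003  0.    ] shift [-5.3  4.3 80.6] world [0.645 0.151 0.014]
(75, 111, 14, 90) turn [-0.0003 -0.0003  0.    ] shift [-29.3   4.3  80.6] world [0.647 0.127 0.014]
```

Emit:
jog_arm([
  [0,0,0,-3,4,40,0.15],
  [0,0,0,-3,4,72,0.15],
  [0,0,0,-3,4,80.5,0.15],
  [0,0,0,-5,4,80.5,0.15],
  [0,0,0,-12,4,80.5,0.15],
  [0,0,0,-18,4,80.5,0.15],
  [0,0,0,-23,4,80.5,0.15],
  [0,0,0,-26,4,80.5,0.15],
  [0,0,0,-28,4,80.5,0.15],
  [0,0,0,-29,4,80.5,0.15],
  [0,0,0,-30,4,80.5,0.15],
  [0,0,0,-30,4,80.5,0.15],
])

```text
time: 34.0
ee_pos: [0.6467, 0.129, 0.0147]
eef_rot: [0.675, 0.738, 0.001, -0.001]
ft_force: [-1.7, 6.5, 5.6]
width: 0.05
grip_force: 3.1
```

Emit:
jog_arm([
  [0,0,0,-0.5,0,0,0.15],
  [0,0,0,-1,0,0,0.15],
  [0,0,0,-1,0,0,0.15],
])

```text
time: 34.3
ee_pos: [0.6467, 0.1283, 0.0147]
eef_rot: [0.675, 0.738, 0.001, -0.001]
ft_force: [-1.5, 6.6, 5.6]
width: 0.05
grip_force: 3.4
```

```bash
python3 -c "
from h import *
goal((75,111,14,90))"
```

```text
t 34.30 tray [ 74.8 112. ] z 14.7 th_t 90.06 w 50.0 F [-1.5  6.6  5.6]
(75, 111, 14, 90) turn [-0.0001 -0.0028  0.001 ] shift [-1.   0.2  0.7] world [0.647 0.127 0.014]
```

Emit:
jog_arm([
  [0,0,0,15,0,0,0.15],
  [0,0,0,20,0,-40,0.15],
  [0,0,0,20,0,-85,0.15],
  [0,0,0,0,-45,-120,0.15],
  [0,0,0,-30,-85,-140,0.15],
  [0,0,0,-70,-120,-150,0.15],
  [0,0,0,-110,-150,-160,0.15],
  [0,0,0,-155,-170,-160,0.15],
  [0,0,0,-200,-170,-160,0.15],
  [0,0,0,-240,-170,-160,0.15],
  [0,0,0,-260,-170,-160,0.15],
  [0,0,0,-260,-170,-160,0.15],
])

```text
time: 35.5
ee_pos: [0.4993, -0.1515, 0.1744]
eef_rot: [0.678, 0.735, -0.001, 0.0]
ft_force: [0.6, -0.2, 0.2]
width: 0.0501
grip_force: 0.0
```

```bash
python3 - <<'E'
from h import *
ims=[]
for n in("side","scene"):
    c=camera(n); np.savez(f"/tmp/{n}.npz",**c); ims.append(c["image"][...,::-1]); P=cloud(c)
    hsv=cv2.cvtColor(np.ascontiguousarray(c["image"]),cv2.COLOR_RGB2HSV); g=hsv[...,1]<75
    T=np.array([.6,.0]); near=(np.linalg.norm(P[...,:2]-[.655,.01],axis=-1)<.17)
    m=((P[...,2]>.034)&(P[...,2]<.05)&g&near).astype(np.uint8)
    m=cv2.morphologyEx(m,cv2.MORPH_OPEN,np.ones((3,3),np.uint8))
    ct=max(cv2.findContours(m,0,1)[0],key=cv2.contourArea); r=rect(rayplane(c,ct[:,0],.042)[:,:2])
    print(n,'spare',np.round(r,4),np.round(w2t(r)*1000,1),'z',np.median(P[...,2][m>0]))
    m=((P[...,2]>.014)&(P[...,2]<.034)&g&near).astype(np.uint8)
    pts=P[cv2.erode(m,np.ones((3,3)))>0]; t=(pts[:,:2]-TO)@np.array([[np.cos(TY),-np.sin(TY)],[np.sin(TY),np.cos(TY)]])*1000
    print('row x',np.percentile(t[:,0],[1,99]),'y',np.percentile(t[:,1],[1,99]))
cv2.imwrite("pics/c6.png",cv2.resize(np.hstack([ims[0][150:350,150:350],ims[1][210:410,180:380]]),(800,400),interpolation=2))
E
```

```text
side spare [0.6495 0.0902 0.1108 0.066  4.9682] [74.2 73.8] z 0.041832850207051187
row x [ 21.66494013 126.36953118] y [-121.03859783  101.88498844]
scene spare [0.6511 0.089  0.1125 0.0649 4.9867] [75.7 72.5] z 0.042692361560860426
row x [ 23.93101901 235.41760604] y [-121.30544448  100.87952825]
```

View pics/c6.png

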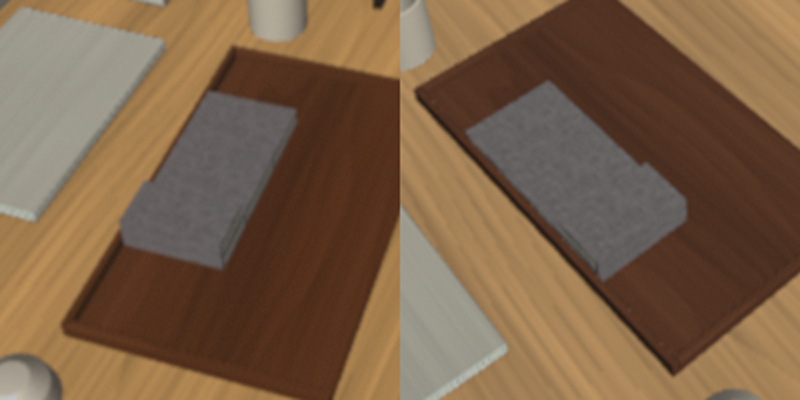

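The stack and row look square and closed. As a last check I compare the +y and front faces of the spare and the narrow one by depth.

```bash
python3 - <<'E'
from h import *
M=np.array([[np.cos(TY),-np.sin(TY)],[np.sin(TY),np.cos(TY)]])
for n in("side","scene"):
    c=dict(np.load(f"/tmp/{n}.npz")); P=cloud(c); t=(P[...,:2]-TO)@M*1000; z=P[...,2]*1000
    for nm,lo,hi in(("N",9,20),("S",28,39)):
        for f,cond,ax in(("yface",(abs(t[...,1]-101)<7)&(t[...,0]>30)&(t[...,0]<120),1),("xfront",(abs(t[...,0]-20)<7)&(t[...,1]>45)&(t[...,1]<95),0)):
            s=t[cond&(z>lo)&(z<hi)][:,ax]
            if len(s)>5: print(n,nm,f,len(s),'med %.1f sd %.1f'%(np.median(s),s.std()))
# wrist camera top view of -y step not needed
E
```

```text
side N yface 129 med 100.9 sd 1.0
side N xfront 34 med 22.0 sd 1.5
side S yface 140 med 100.6 sd 1.2
side S xfront 32 med 22.3 sd 0.5
scene N yface 130 med 100.8 sd 1.4
scene S yface 113 med 100.6 sd 0.7
```

The faces agree to within 0.3 mm, so I'm handing the job in.

```bash
python3 -c "
from bench import order
print(order.close_job())"
```

```text
the job is handed in; nothing more can be done
None
```

I handed the job in at about 36 s: the three notebooks sit flush and closed up along the back rim, and the spare lies on the narrow one with edges matching to about 0.3 mm on the two sides checked; the mug, stapler and paperweight were never touched.

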